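# Set a straightedge to two marking pins for a saw line

## Task

Mark-out for a saw cut: slide the aluminium straightedge over the pine blank, without lifting it off the wood, until its graduated edge bears on both red-headed marking pins at once; press it until you feel it firm against both (about 5 N on each pin), but no harder, as a hard push works the pins loose in the soft pine. Then set the blue iron weight down gently on top of the straightedge near its middle, so that the line stays set, let go, and leave the other tools where they lie.

Things in the scene. Friction and masses are not known exactly. Their poses are not given: they have to be found in the camera images.
- blank: Pine blank, 230 x 340 x 24 mm (its own x, y, z), on a dark non-slip mat 270 x 380 x 3 mm. It does not move. Origin: centre of the mat's underside, on the table; the blank's top is 27 mm above the origin. x points away from the robot, y to the left, z up.
- pin_left: Left (+y) marking pin, fixed upright in the blank: a steel shank 5 mm in diameter from the blank's top up to 24 mm above it, then a red ball head 14 mm in diameter (its top 38 mm above the blank). Origin: on the pin's axis at the blank's top. Axes parallel to the blank's. More than 8 N against a pin works it loose.
- pin_right: Right (-y) marking pin, the same as the left one; the two are about 180 mm apart, on a line that may be skewed to the blank.
- straightedge: Loose aluminium bar lying flat on the blank, robot's side of the pins: 32 mm wide (x), 300 long (y), 16 thick, 0.3 kg. Origin: centre of its underside. x points to the graduated edge (black ticks), which faces the pins; touching it, a pin's axis is 18.5 mm from the origin along x. Friction on the blank 1 to 4 N, plus 0.4 to 0.7 N for each N bearing down on it, as a pushing finger may.
- weight: Loose blue iron weight, about 0.7 kg: a block 44 (x) x 70 (y) x 30 mm (z) with an upright rib on top, along its middle, 14 mm thick (x), 50 mm long (y), from 30 to 68 mm above its underside. Origin: centre of its underside. It stands on the table to the left or right of the blank.
- sanding_block: Bystander: cork sanding block, 45 x 95 x 38 mm, on the table at the other side of the blank. Origin: centre of its underside.
- pencil: Bystander: green pencil, 168 mm long, 7 mm thick, lying along its y on the far part of the blank. Origin: under the middle of its barrel.
- eraser: Bystander: white eraser, 18 x 42 x 12 mm, on the far left part of the blank. Origin: centre of its underside.
- knife: Bystander: carving knife with an ash handle, 200 mm long (its y), 28 mm thick, on the table to the left. Origin: under its middle.
- chisel: Bystander: bench chisel with a wooden handle, 250 mm long (its y), 31 mm thick, on the table to the right. Origin: under its middle.
- try_square: Bystander: try square with a dark wooden stock 115 mm long (its x) and 40 mm high and a steel blade reaching 160 mm along its y, on the table to the right. Origin: under the middle of the stock.
- spoon_blank: Bystander: walnut spoon blank, 200 mm long (its y), 60 mm wide, 18 mm thick, on the table far to the left. Origin: under its middle.
There are look-alikes about, which are no part of the job. Several things look just like the weight: the one meant starts nearest to the robot's base.

How it is judged:
On the way, in this order (a step that is already met when the one before it is completed fails the run):
1. the straightedge is pressed against both pins at once, with at least 3 N on each (contact force between straightedge and pin_left above 3 N and contact force between straightedge and pin_right above 3 N), for 0.2 s.
2. the weight stands on the straightedge (contact force between weight and straightedge above 3 N), for 0.2 s.
At the end, for the whole second after the job is handed in: The graduated edge of the straightedge is within 1.5 mm of both pins, the straightedge flat on the blank; the weight stands upright on it, its centre within 13 mm of the straightedge's middle line and within 50 mm of the middle of its length; both at rest (x of pin_left in the frame of straightedge between 0.0165 and 0.02 m and x of pin_right in the frame of straightedge between 0.0165 and 0.02 m and y of pin_left in the frame of straightedge below 0.145 m and y of pin_right in the frame of straightedge above -0.145 m and angle between straightedge's own z axis and vertical below 0.03 rad and contact force between weight and straightedge above 3 N and x of weight in the frame of straightedge between -0.013 and 0.013 m and y of weight in the frame of straightedge between -0.05 and 0.05 m and angle between weight's own z axis and vertical below 0.06 rad and linear speed of each of straightedge, weight below 0.01 m/s); the robot touches nothing.
It fails at once if the straightedge is lifted more than 23 mm off the blank instead of being slid (height (world z) of straightedge above 0.05 m).
It fails at once if a marking pin is pushed with more than 8 N (it works loose) (contact force between anything else and pin_left above 8 N or contact force between anything else and pin_right above 8 N).
It fails at once if the weight is dropped or rammed on the straightedge (more than 40 N) (contact force between weight and straightedge above 40 N).
It fails at once if another tool is moved by more than 20 mm (distance of any of sanding_block, pencil, eraser, knife, chisel, try_square, spoon_blank from where it was at the start of the episode above 0.02 m).
It also fails if it takes over 70 s, if anything falls off the work surface, if the arm or the gripper's body presses on something with over 40 N, if the wrist force passes 120 N, or if a joint passes its speed limit or range.

## Robot

A 6-joint arm with a two-finger parallel gripper is mounted at the origin on the work surface. World frame = base frame: x ahead of the robot, y to its left, z up, the work surface at z = 0. Lengths are in m, angles in rad, forces in N, time in s.
With the tool pointing down it reaches from about 0.25 to 0.775 m from the base axis. Payload 4 kg.
Tool frame: the origin (TCP) lies midway between the tips of the shut fingers; the grasp point (between the pads) lies robot.tcp_to_grasp behind it (robot.tcp_to_grasp is the distance from the TCP to the grasp point, in m); y points along the fingers, x is the direction in which the jaws open and shut, and the axes are right-handed (so a half turn about y gives the same grasp; the last joint's range is limited). The gripper opens to 94 mm and grips with 3 to 60 N. Pads are 16 mm wide; open, the fingers measure 119 mm over their backs; the gripper's body (75 mm by 177 mm) begins 78 mm behind the grasp point.
Start: joints at [1.152, 0.087, 1.371, -0, 1.684, -0.103], TCP at [0.171, 0.523, 0.206] pointing down, gripper open.
Joint ranges: [-3.1, 3.1], [-0.76, 2.03], [0.27, 2.55], [-1.08, 4.22], [0.17, 2.65], [-2.57, 2.57]. Speed limits (rad/s): [2.79, 2.79, 3.14, 3.14, 3.14, 3.14].

## Interface

Orientations are given as [roll, pitch, yaw] about the fixed x, y, z axes, in that order (R = Rz(yaw) Ry(pitch) Rx(roll)).
In Python, from bench import robot gives the robot as it stands.
- The arm moves only by the tool arm_command, never from a script. Its argument "series" is text: rows parted by semicolons, each of 7 numbers parted by spaces: the turn, a rotation vector about the tool's x, y, z in rad, then the shift along the tool's x, y, z in m, then the finger opening in m, from 0 to 0.094. A call has 1 to 12 rows; each row shifts and turns the pose as measured when the row begins, along the tool's axes as they then stand; what a row does not reach is not made up. A row lasts 1/10 s, in which the tool goes at most 50 mm and 8.59 degrees, less where a joint would pass 70% of its speed; a pose out of reach is approached as far as the arm can. A call with a gripper value outside its range is refused whole. The fingers move at their own pace and stop on an object; the grip force is fixed at half the most. Time passes only in rows, so rows that do not move let the fingers close. It gives the time, the measured TCP pose, the force and the opening at its end, in the units of the state.
- robot.get_obs(): the state, without advancing time (a new reading comes with each control period).
- robot.snapshot(name): name is "scene" or "top" or "wrist"; returns the picture (480x640x3 uint8, blue, green, red); there is no depth.
- robot.camera_params(name): a dict with "fx", "fy", "cx", "cy" (pixels), "extrinsics" (4x4, takes a point from camera to world coordinates). Camera axes: x right, y up, looking along -z (the intrinsics and any distortion apply to the point x, -y, -z); pixel columns grow to the right and rows downward; lengths in m; the calibration is good to about 2 mm. A picture is of the moment at which its call begins: read the wrist's pose just before it. camera_params takes no time and is no camera call; for the wrist camera it gives the pose at the moment of the call.
- robot.close_job(): hands the job in, once; it reports no verdict.
Trained networks look in the newest picture that a camera, given by its name, has taken for a name from the list of things; names that differ only in an ending like _2 or _b are one class to them, and where a whole thing is asked for, a point or a joint stands for the part that bears it (a point fixed in the world has none). Each returns a list of dicts, best first, with "score" (0 to 1); they miss things now and then, are a little off and sometimes report something else, mostly with a low value. They report only what shows in the picture. A call takes as long as a camera call. They do not tell look-alikes from the thing itself.
- robot.spot_in(camera, target): "centre" ([x, y, z] in m, in the coordinates of the camera as it stood for that picture, good to about 4 mm: the middle of the surface that is visible of it).
The state is a dict: "time": time; "joint_positions": joint angles; "qvel": joint speeds; "joint_torque": joint torques, N m; "tool_pos": TCP position; "ee_rot": TCP orientation; "wrist_force": force on the tool from outside, world axes, zero at the start; "wrist_torque": the same for the moment, N m; "width": finger opening in m.
Only numpy, scipy, OpenCV 4.12 (cv2) and the standard library are available. Lean on these libraries where they do the work, as an engineer would, in place of code of your own. Each camera call takes 0.05 s, during which the arm holds its last target.

## Working session

There is one attempt and no reset: what is moved stays moved. The work goes in short steps, Python scripts to look and compute and a tool call to move; the robot and the scene stay as the last step left them, time stands still between calls to the robot, and variables do not carry over. Pictures are saved under pics/ and viewed, and the job is handed in when it is done.

Besides the shell and the picture viewer there is one more tool, called after ">>>" by a JSON object that holds its "api" and its "payload". arm_command: Moves the arm, as the interface text tells. Its arguments: {"type":"object","properties":{"series":{"type":"string"}},"required":["series"]}

```bash
mkdir -p pics; ls; cat > h.py <<'E'
import numpy as np, cv2
from bench import robot
def snap(c,n):
    p=robot.camera_params(c); im=robot.snapshot(c); cv2.imwrite(f'pics/{n}.png',im); return im,p
def ray(p,u,v,z):
    E=np.array(p['extrinsics']); d=E[:3,:3]@np.array([(u-p['cx'])/p['fx'],-(v-p['cy'])/p['fy'],-1.]); o=E[:3,3]
    return o+d*(z-o[2])/d[2]
def proj(p,P):
    E=np.array(p['extrinsics']); c=E[:3,:3].T@(np.array(P)-E[:3,3])
    return p['cx']+p['fx']*c[0]/-c[2], p['cy']-p['fy']*c[1]/-c[2]
def w(p,c):
    E=np.array(p['extrinsics']); return E[:3,:3]@np.array(c)+E[:3,3]
E
python3 - <<'E'
from h import *
np.set_printoptions(precision=4,suppress=True)
o=robot.get_obs(); print(o['time'],o['tool_pos'],o['ee_rot'],o['wrist_force'],o['width'],robot.tcp_to_grasp)
for c in ['scene','top']:
    im,p=snap(c,c+'0'); print(p)
    for t in ['pin_left','straightedge','weight','blank']:
        for r in robot.spot_in(c,t): print(c,t,r['score'],w(p,r['centre']))
E
```

```text
pics
0.0 [0.1706 0.5223 0.2043] [-1.5706  0.0022  1.255 ] [ 0.7515  0.406  -0.5681] 0.09375420203490423 0.0188
{'fx': 497.56716752888764, 'fy': 497.56716752888764, 'cx': 315.23798961806864, 'cy': 236.46011624054051, 'extrinsics': array([[ 0.0583, -0.5988,  0.7988,  1.4141],
       [ 0.9983,  0.0396, -0.0432, -0.0658],
       [-0.0058,  0.7999,  0.6   ,  0.762 ],
       [ 0.    ,  0.    ,  0.    ,  1.    ]])}
scene straightedge 0.88 [ 0.4902 -0.0009  0.0441]
scene straightedge 0.67 [0.6496 0.1045 0.0335]
scene weight 0.87 [0.671  0.2921 0.0296]
scene weight 0.83 [0.5051 0.3551 0.0288]
scene weight 0.62 [0.5219 0.4731 0.0302]
scene blank 0.74 [ 0.5875 -0.0239  0.0232]
{'fx': 436.60987676387145, 'fy': 436.60987676387145, 'cx': 318.6851548780309, 'cy': 244.02368477102473, 'extrinsics': array([[-0.1854,  0.9626, -0.1977,  0.298 ],
       [-0.9827, -0.1823,  0.0339,  0.0057],
       [-0.0035,  0.2006,  0.9797,  1.1578],
       [ 0.    ,  0.    ,  0.    ,  1.    ]])}
top straightedge 0.43 [ 0.5369 -0.0244  0.0276]
top weight 0.81 [0.6425 0.2884 0.0291]
top weight 0.72 [0.5064 0.4716 0.0315]
top weight 0.63 [0.4936 0.3511 0.0333]
top blank 0.71 [ 0.6279 -0.0675  0.0356]
top blank 0.61 [ 0.5374 -0.0256  0.027 ]
```

View pics/scene0.png

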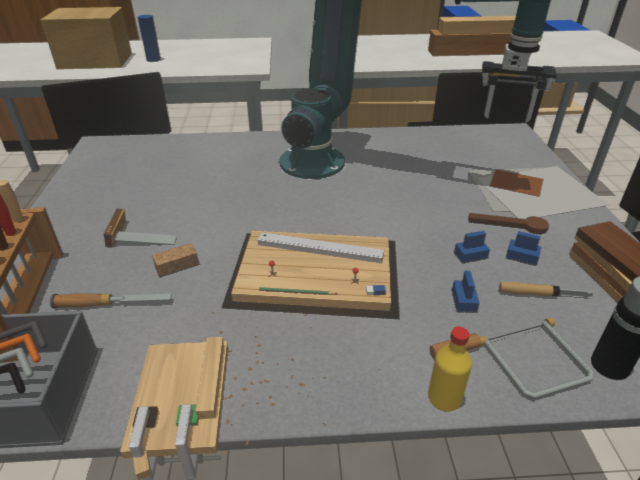

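View pics/top0.png

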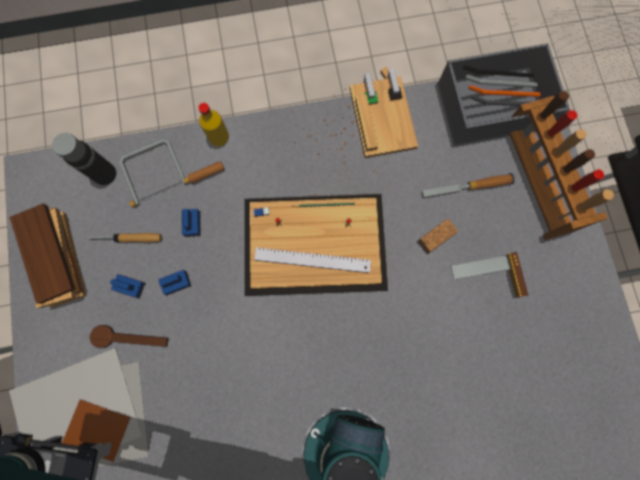

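The pictures show three blue weights, at scene pixels (470,247), (523,247) and (466,292). In the top view they are at (174,282), (127,286) and (191,222). The one near world (0.50, 0.35), at top (174,282), is nearest the base. The straightedge runs from top (255,255) to (370,268), and the red pins are at (278,222) and (348,223).

Next I'll turn the tool to yaw 0 and go over the blank.

>>> {"api": "arm_command", "payload": {"series": "0 0.14 0 0 0 0 0.094;0 0.14 0 0 0 0 0.094;0 0.14 0 0 0 0 0.094;0 0.14 0 0 0 0 0.094;0 0.14 0 0 0 0 0.094;0 0.14 0 0 0 0 0.094;0 0.14 0 0 0 0 0.094;0 0.14 0 0 0 0 0.094;0 0.14 0 0 0 0 0.094"}}

```text
time: 1.4
tool_pos: [0.1708, 0.5229, 0.2058]
ee_rot: [-1.57, -0.0, -0.056]
wrist_force: [0.2, 0.5, 0.6]
width: 0.094
```

```bash
python3 - <<'E'
from h import *
np.set_printoptions(precision=4,suppress=True)
o=robot.get_obs(); print(o['time'],o['tool_pos'],o['ee_rot'],o['wrist_force'],o['width'],o['joint_positions'])
print(robot.camera_params('wrist'))
E
```

```text
1.4 [0.1708 0.5229 0.2058] [-1.5702 -0.0001 -0.0563] [0.1746 0.4775 0.5858] 0.09401369139405731 [1.1519 0.0868 1.3705 0.0001 1.6837 1.2083]
{'fx': 336.67396218175753, 'fy': 336.67396218175753, 'cx': 324.31847739456686, 'cy': 246.69676524349887, 'extrinsics': array([[ 0.9985,  0.0529,  0.0159,  0.1768],
       [-0.0552,  0.9579,  0.2818,  0.6067],
       [-0.0003, -0.2822,  0.9593,  0.3869],
       [ 0.    ,  0.    ,  0.    ,  1.    ]])}
```

>>> {"api": "arm_command", "payload": {"series": "0 -0.005 0 0.025 0 -0.042 0.094;0 -0.005 0 0.025 0 -0.042 0.094;0 -0.005 0 0.025 0 -0.042 0.094;0 -0.005 0 0.025 0 -0.042 0.094;0 -0.005 0 0.025 0 -0.042 0.094;0 -0.005 0 0.025 0 -0.042 0.094;0 -0.005 0 0.025 0 -0.042 0.0;0 -0.005 0 0.025 0 -0.042 0.0;0 -0.005 0 0.025 0 -0.042 0.0;0 -0.005 0 0.025 0 -0.042 0.0;0 0 0 0.025 0 -0.042 0.0;0 0 0 0 0 0 0"}}

```text
time: 2.6
tool_pos: [0.438, 0.0403, 0.2061]
ee_rot: [-1.57, -0.009, -0.002]
wrist_force: [0.5, 0.5, -0.8]
width: 0.0492
```

```bash
python3 - <<'E'
from h import *
np.set_printoptions(precision=4,suppress=True)
o=robot.get_obs(); print(o['time'],o['tool_pos'],o['ee_rot'],o['wrist_force'],o['width'])
im,p=snap('wrist','w1'); np.save('w1.npy',p,allow_pickle=True)
for t in ['pin_left','pin_right','straightedge']:
   for r in robot.spot_in('wrist',t): print(t,r['score'],w(p,r['centre']))
E
```

```text
2.6 [0.438  0.0403 0.2061] [-1.5695 -0.009  -0.0018] [ 0.4898  0.5234 -0.7952] 0.049205752947745596
pin_left 0.66 [0.5989 0.0602 0.0588]
straightedge 0.73 [0.4937 0.0275 0.0459]
straightedge 0.35 [0.6393 0.1063 0.0404]
```

View pics/w1.png

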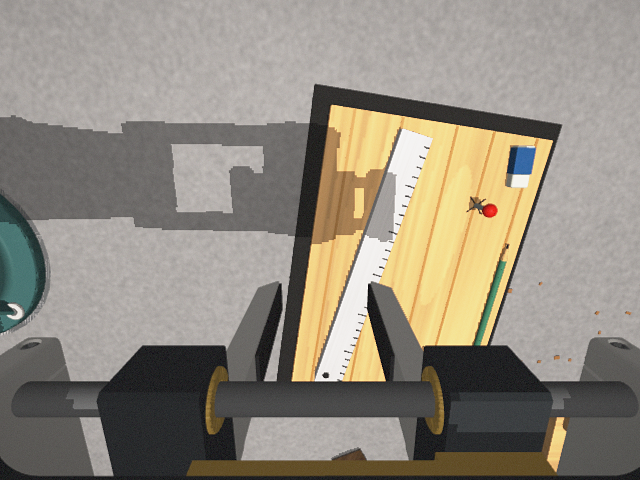

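The wrist view shows the left pin head at (490,210) and the straightedge's left end at (415,135). The fingers hide the right pin, so I'll shift right.

>>> {"api": "arm_command", "payload": {"series": "0 0 0 0.015 0 -0.045 0;0 0 0 0.015 0 -0.045 0;0 0 0.009 0.015 0 -0.045 0;0 0 0 0.015 0 -0.045 0;0 0 0 0 0 0 0;0 0 0 0 0 0 0"}}

```text
time: 3.4
tool_pos: [0.5003, -0.1243, 0.2076]
ee_rot: [-1.563, -0.004, 0.034]
wrist_force: [0.4, 0.5, 0.3]
width: 0.0007
```

```bash
python3 - <<'E'
from h import *
np.set_printoptions(precision=4,suppress=True)
o=robot.get_obs(); print(o['time'],o['tool_pos'],o['ee_rot'],o['wrist_force'],o['width'])
im,p=snap('wrist','w2'); np.save('w2.npy',p,allow_pickle=True)
for t in ['pin_left','straightedge']:
   for r in robot.spot_in('wrist',t): print(t,r['score'],w(p,r['centre']))
hsv=cv2.cvtColor(im,cv2.COLOR_BGR2HSV)
m=(((hsv[...,0]<6)|(hsv[...,0]>174))&(hsv[...,1]>180)&(hsv[...,2]>90)).astype(np.uint8)
n,l,s,c=cv2.connectedComponentsWithStats(m)
for i in range(1,n):
   if s[i,4]>20: print(s[i],c[i],ray(p,*c[i],0.027+0.031))
E
```

```text
3.4 [ 0.5003 -0.1243  0.2076] [-1.5633 -0.0036  0.0344] [0.3577 0.4878 0.3191] 0.0007256310004164642
pin_left 0.64 [0.5995 0.0603 0.0589]
straightedge 0.89 [ 0.4833 -0.008   0.0473]
[442  17  17  18 229] [449.9432  25.2969] [0.6039 0.0656 0.058 ]
[383 224  13  13 130] [389.2462 230.0462] [ 0.5676 -0.1168  0.058 ]
```

View pics/w2.png

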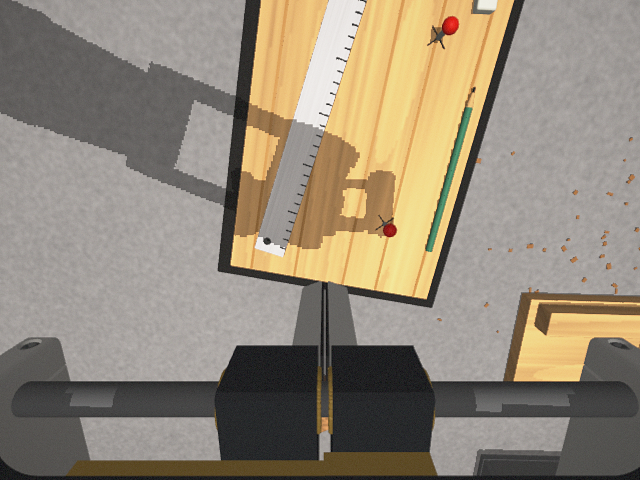

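```bash
python3 - <<'E'
from h import *
np.set_printoptions(precision=4,suppress=True)
p1=np.load('w1.npy',allow_pickle=True).item();p2=np.load('w2.npy',allow_pickle=True).item()
print('pinL w1',ray(p1,489.5,210.5,.058))
a=ray(p2,285,257,.043);b=ray(p2,255,247,.043);c=ray(p1,402,128,.043);d=ray(p1,433,138,.043)
print(a,b,c,d,np.linalg.norm(a-d),np.linalg.norm(a-b),np.linalg.norm(c-d))
print('ctr',(a+b+c+d)/4,'edge dir',d-a, np.arctan2(-(d-a)[0],(d-a)[1]))
PL=np.array([.6039,.0656]);PR=np.array([.5676,-.1168]);v=PL-PR
print('pins',(PL+PR)/2,np.linalg.norm(v),np.arctan2(-v[0],v[1]))
# blank corners in w2/w1
print('blank edge tops',ray(p1,330,105,.027),ray(p1,560,127,.003),ray(p2,432,306,.003),ray(p2,219,270,.003))
# overlay pins projected into scene cam
E
python3 - <<'E'
import cv2
im=cv2.imread('pics/w2.png'); a=cv2.resize(im[200:290,220:420],None,fx=4,fy=4,interpolation=cv2.INTER_CUBIC);cv2.imwrite('pics/c1.png',a)
im=cv2.imread('pics/w1.png'); a=cv2.resize(im[80:240,370:530],None,fx=3.5,fy=3.5,interpolation=cv2.INTER_CUBIC);cv2.imwrite('pics/c2.png',a)
E
```

```text
pinL w1 [0.6046 0.0644 0.058 ]
[ 0.4609 -0.1539  0.043 ] [ 0.4288 -0.1437  0.043 ] [0.5161 0.1426 0.043 ] [0.547  0.1333 0.043 ] 0.299817768307285 0.03364339937660337 0.03225569445253096
ctr [ 0.4882 -0.0054  0.043 ] edge dir [0.086  0.2872 0.    ] -0.2910754673002662
pins [ 0.5857 -0.0256] 0.1859770147088075 -0.19644649338380268
blank edge tops [0.4467 0.165  0.027 ] [0.6965 0.1457 0.003 ] [ 0.6416 -0.2252  0.003 ] [ 0.3765 -0.1862  0.003 ]
```

View pics/c1.png

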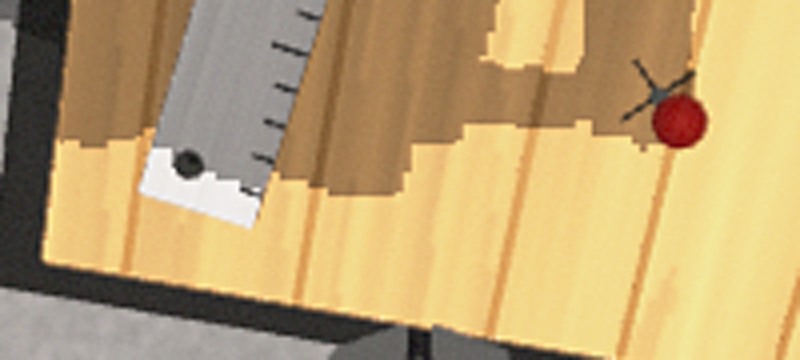

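View pics/c2.png

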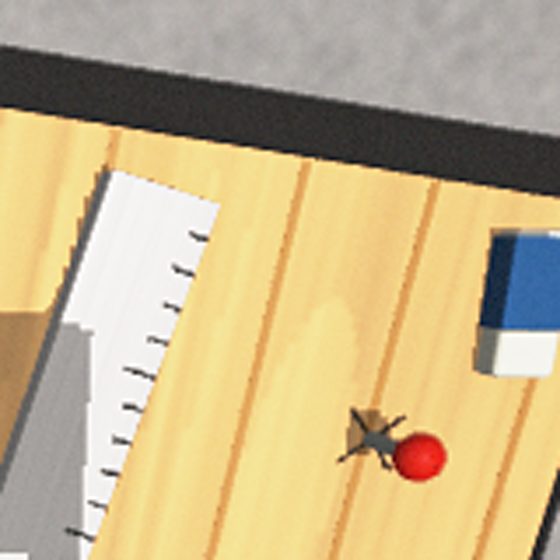

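The pins measure 186 mm apart (nominal about 180), and the straightedge measures 300 × 32–33 mm, which matches its size. The bar's yaw is -0.29 and the pin line's is -0.196. The bar is about 81 mm short along the normal.

Plan: push with open fingers spanning the bar until it is nearly at the pins, then press with shut fingers at mid-pin. First I'll turn the tool to yaw 1.374.

>>> {"api": "arm_command", "payload": {"series": "-0.007 -0.148 0 0 0 0 0;0 -0.149 0 0 0 0 0.094;0 -0.149 0 0 0 0 0.094;0 -0.149 0 0 0 0 0.094;0 -0.149 0 0 0 0 0.094;0 -0.149 0 0 0 0 0.094;0 -0.149 0 0 0 0 0.094;0 -0.149 0 0 0 0 0.094;0 -0.149 0 0 0 0 0.094;0 0 0 0 0 0 0.094"}}

```text
time: 4.55
tool_pos: [0.4971, -0.1043, 0.2123]
ee_rot: [-1.582, -0.003, 1.394]
wrist_force: [-0.5, 0.5, -0.2]
width: 0.0693
```

>>> {"api": "arm_command", "payload": {"series": "0 0 0 0.038 0 0.027 0.094;0 0 0 0.038 0 0.027 0.094;0 0 0 0.038 0 0.026 0.094;0 0 0 0 0 0 0.094"}}

```text
time: 4.95
tool_pos: [0.4355, 0.0293, 0.2119]
ee_rot: [-1.583, -0.005, 1.385]
wrist_force: [0.2, -0.1, -0.5]
width: 0.0938
```

```bash
python3 - <<'E'
from h import *
np.set_printoptions(precision=4,suppress=True)
o=robot.get_obs(); print(o['time'],o['tool_pos'],o['ee_rot'],o['wrist_force'],o['width'],o['joint_positions'])
im,p=snap('wrist','w3'); np.save('w3.npy',p,allow_pickle=True)
hsv=cv2.cvtColor(im,cv2.COLOR_BGR2HSV)
m=(((hsv[...,0]<6)|(hsv[...,0]>174))&(hsv[...,1]>180)&(hsv[...,2]>90)).astype(np.uint8)
n,l,s,c=cv2.connectedComponentsWithStats(m)
for i in range(1,n):
   if s[i,4]>20: print(s[i],c[i],ray(p,*c[i],0.027+0.031))
p1=np.load('w1.npy',allow_pickle=True).item();p2=np.load('w2.npy',allow_pickle=True).item()
print(ray(p2,384.2,224.2,.027),ray(p1,477.7,204.3,.027))
E
```

```text
4.95 [0.4355 0.0293 0.2119] [-1.583  -0.0049  1.3845] [ 0.1738 -0.1371 -0.5203] 0.09383840038731252 [-0.0655 -0.1806  1.6149  0.0034  1.6945 -1.4495]
[216 357   9  11  65] [220.5385 362.4615] [ 0.5703 -0.1157  0.058 ]
[374 357  11  12 101] [379.3168 362.5941] [0.605  0.0651 0.058 ]
[ 0.568  -0.1175  0.027 ] [0.6066 0.0656 0.027 ]
```

View pics/w3.png

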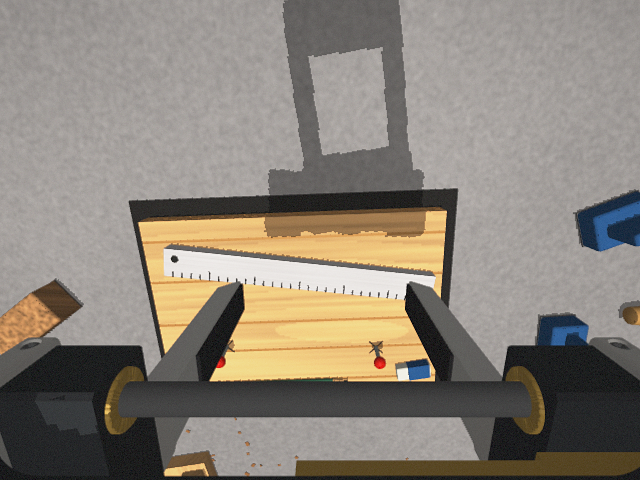

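>>> {"api": "arm_command", "payload": {"series": "0.012 0 0 -0.012 0.03 -0.006 0.094;0 0 0 -0.012 0.04 -0.007 0.094;0 0 0 0 0.04 0 0.094;0 0 0 0 0.04 0 0.094;0 0 0 0 0 0 0.094"}}

```text
time: 5.5
tool_pos: [0.4497, -0.001, 0.0614]
ee_rot: [-1.584, -0.001, 1.376]
wrist_force: [-0.6, 0.5, -0.4]
width: 0.0938
```

>>> {"api": "arm_command", "payload": {"series": "0.014 0 0 0.003 0.014 0.003 0.094;0 0 0 0 0.012 0 0.094;0 0 0 0 0 0 0.094"}}

```text
time: 5.8
tool_pos: [0.4505, 0.0015, 0.0374]
ee_rot: [-1.574, -0.001, 1.373]
wrist_force: [1.1, 0.1, 0.6]
width: 0.0937
```

```bash
python3 - <<'E'
from h import *
np.set_printoptions(precision=4,suppress=True)
o=robot.get_obs(); print(o['time'],o['tool_pos'],o['ee_rot'],o['wrist_force'],o['width'])
im,p=snap('wrist','w4'); 
E
```

```text
5.8 [0.4505 0.0015 0.0374] [-1.5744 -0.0014  1.3726] [1.1177 0.0777 0.5999] 0.09374124988862606
```

View pics/w4.png

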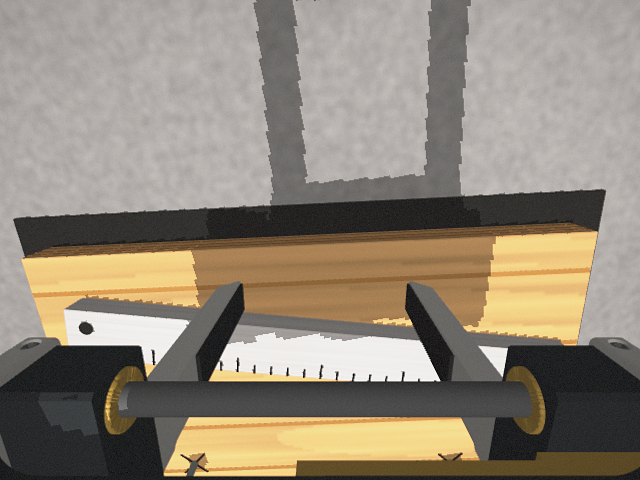

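The fingers straddle behind the bar at about (240,290) and (410,290), with clearance. I'll lower slightly and push along -z.

>>> {"api": "arm_command", "payload": {"series": "0 0 0 0 0.004 -0.004 0.094;0 0 0 0 0 -0.008 0.094;0 0 0 0 0 -0.008 0.094;0 0 0 0 0 -0.008 0.094;0 0 0 0 0 -0.008 0.094;0 0 0 0 0 -0.008 0.094;0 0 0 0 0 0 0.094"}}

```text
time: 6.55
tool_pos: [0.501, -0.0082, 0.038]
ee_rot: [-1.582, -0.002, 1.373]
wrist_force: [0.2, 0.4, 0.3]
width: 0.0938
```

>>> {"api": "arm_command", "payload": {"series": "0.01 0 0 0 0.005 0 0.094;0 0 0 0 0 -0.006 0.094;0 0 0 0 0 -0.006 0.094;0 0 0 0 0 -0.006 0.094;0 0 0 0 0 -0.004 0.094;0 0 0 0 0 0 0.094"}}

```text
time: 7.15
tool_pos: [0.5235, -0.0126, 0.0325]
ee_rot: [-1.569, -0.002, 1.373]
wrist_force: [-1.2, 0.1, 0.3]
width: 0.094
```

```bash
python3 - <<'E'
from h import *
np.set_printoptions(precision=4,suppress=True)
o=robot.get_obs(); print(o['time'],o['tool_pos'],o['ee_rot'],o['wrist_force'],o['width'])
im,p=snap('wrist','w5'); np.save('w5.npy',p,allow_pickle=True)
E
```

```text
7.15 [ 0.5235 -0.0126  0.0325] [-1.5686 -0.002   1.3731] [-1.2375  0.0766  0.2659] 0.09404492244657471
```

View pics/w5.png

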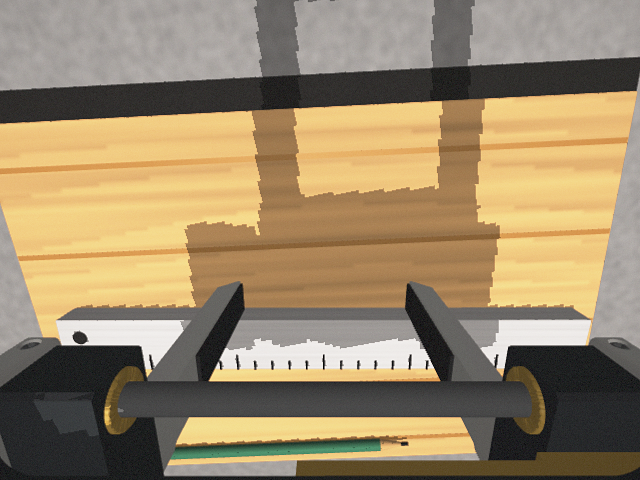

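The bar is now parallel to the tool, with both ends at row ~315. About 22 mm remains. I'll push 12 more, then back off and shut the fingers.

>>> {"api": "arm_command", "payload": {"series": "0 0 0 0 0 -0.005 0.094;0 0 0 0 0 -0.004 0.094;0 0 0 0 0 -0.003 0.094;0 0 0 0 0 0 0.094"}}

```text
time: 7.6
tool_pos: [0.5359, -0.015, 0.0324]
ee_rot: [-1.569, -0.002, 1.373]
wrist_force: [-0.7, 0.0, 0.2]
width: 0.0937
```

>>> {"api": "arm_command", "payload": {"series": "0 0 0 0 0 0.01 0.094;0 0 0 0 0 0.002 0.0;0 0 0 0 0 0 0.0;0 0 0 0 0 0 0;0 0 0 0 0 0 0;0 0 0 0 0 0 0;0 0 0 0 0 0 0"}}

```text
time: 8.3
tool_pos: [0.5246, -0.0128, 0.0333]
ee_rot: [-1.573, -0.002, 1.373]
wrist_force: [-0.8, 0.3, 0.7]
width: 0.0494
```

```bash
python3 - <<'E'
from h import *
np.set_printoptions(precision=4,suppress=True)
o=robot.get_obs(); print(o['time'],o['tool_pos'],o['ee_rot'],o['wrist_force'],o['width'])
im,p=snap('wrist','w6'); np.save('w6.npy',p,allow_pickle=True)
im,p=snap('scene','s6')
a=cv2.resize(im[210:330,220:410],None,fx=4,fy=4,interpolation=cv2.INTER_CUBIC);cv2.imwrite('pics/s6c.png',a)
E
```

```text
8.3 [ 0.5246 -0.0128  0.0333] [-1.5735 -0.0021  1.3732] [-0.819   0.2866  0.6726] 0.04938507974474671
```

View pics/w6.png

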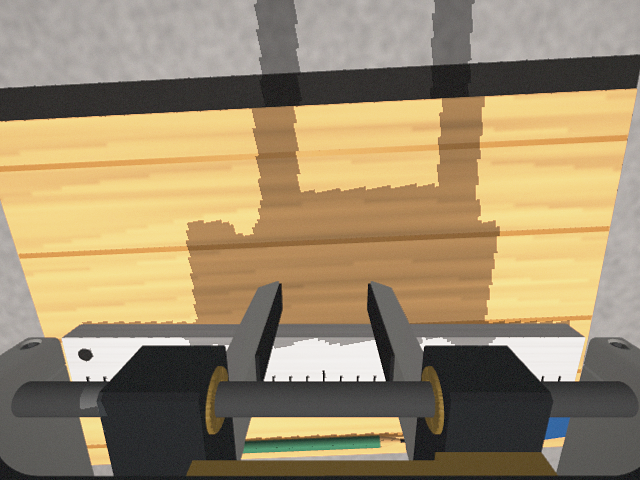

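View pics/s6c.png

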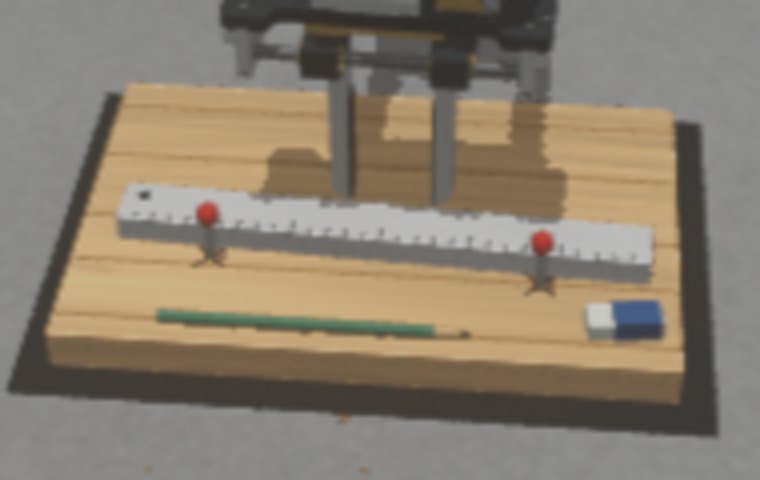

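>>> {"api": "arm_command", "payload": {"series": "0 0 0 0 0 0 0;0 0 0 0 0 0 0;0 0 0 0 0 0 0;0 0 0 0 0 0 0;0 0 0 0 0 -0.003 0;0 0 0 0 0 -0.003 0;0 0 0 0 0 -0.001 0;0 0 0 0 0 0 0"}}

```text
time: 9.2
tool_pos: [0.5323, -0.0144, 0.0332]
ee_rot: [-1.573, -0.002, 1.373]
wrist_force: [-0.4, -0.3, 0.3]
width: 0.0003
```

>>> {"api": "arm_command", "payload": {"series": "0 0 0 0 0 -0.001 0;0 0 0 0 0 -0.001 0;0 0 0 0 0 -0.001 0;0 0 0 0 0 -0.001 0;0 0 0 0 0 -0.001 0;0 0 0 0 0 0 0"}}

```text
time: 9.8
tool_pos: [0.5362, -0.0151, 0.033]
ee_rot: [-1.57, -0.002, 1.373]
wrist_force: [0.8, 0.2, -0.2]
width: 0.0006
```

>>> {"api": "arm_command", "payload": {"series": "0 0 0 0 0 -0.001 0;0 0 0 0 0 -0.001 0;0 0 0 0 0 -0.001 0;0 0 0 0 0 -0.001 0;0 0 0 0 0 -0.001 0"}}

```text
time: 10.3
tool_pos: [0.54, -0.0158, 0.033]
ee_rot: [-1.567, -0.002, 1.373]
wrist_force: [-2.4, 0.7, 2.3]
width: 0.0004
```

>>> {"api": "arm_command", "payload": {"series": "0 0 0 0 0 -0.001 0;0 0 0 0 0 -0.001 0"}}

```text
time: 10.5
tool_pos: [0.5415, -0.0161, 0.0331]
ee_rot: [-1.565, -0.002, 1.373]
wrist_force: [-5.7, 1.0, 4.3]
width: 0.0006
```

>>> {"api": "arm_command", "payload": {"series": "0 0 0 0 0 -0.001 0"}}

```text
time: 10.6
tool_pos: [0.5415, -0.0161, 0.0331]
ee_rot: [-1.562, -0.002, 1.373]
wrist_force: [-5.9, 1.7, 4.8]
width: 0.0004
```

```bash
python3 - <<'E'
from h import *
np.set_printoptions(precision=4,suppress=True)
o=robot.get_obs(); print(o['time'],o['tool_pos'],o['ee_rot'],o['wrist_force'],o['wrist_torque'],o['width'])
im,p=snap('scene','s7')
a=cv2.resize(im[235:300,250:390],None,fx=5.5,fy=5.5,interpolation=cv2.INTER_CUBIC);cv2.imwrite('pics/s7c.png',a)
o=robot.get_obs(); print(o['time'],o['tool_pos'],o['ee_rot'],o['wrist_force'],o['wrist_torque'],o['width'])
E
```

```text
10.6 [ 0.5415 -0.0161  0.0331] [-1.5623 -0.0017  1.3734] [-5.8625  1.7185  4.751 ] [0.1911 1.1232 0.0098] 0.00040730762606907775
10.65 [ 0.5415 -0.0161  0.0331] [-1.5621 -0.0017  1.3734] [-6.0252  1.2956  4.3986] [ 0.1711  1.0214 -0.0346] 0.0009152804398031582
```

View pics/s7c.png

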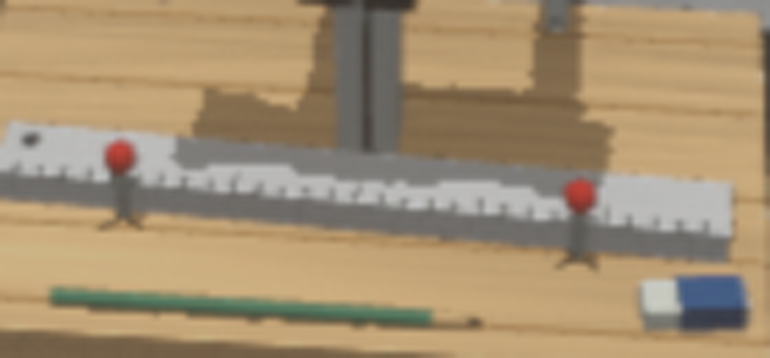

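The bar's bottom edge is still a few mm short of both pin bases, at (122,218) and (578,260) in the crop. The drag comes from the finger pressing down by about 4.5 N. I'll back off, straighten the tilt and try again without the down-load.

>>> {"api": "arm_command", "payload": {"series": "-0.008 0 0 0 -0.001 0.003 0;-0.004 0 0 0 0 0 0;0 0 0 0 0 0 0"}}

```text
time: 10.95
tool_pos: [0.5407, -0.016, 0.0342]
ee_rot: [-1.581, -0.002, 1.373]
wrist_force: [0.5, -0.2, 0.3]
width: 0.0007
```

>>> {"api": "arm_command", "payload": {"series": "0 0 0 0 0 -0.001 0;0 0 0 0 0 -0.001 0;0 0 0 0 0 -0.001 0"}}

```text
time: 11.25
tool_pos: [0.5415, -0.0162, 0.0343]
ee_rot: [-1.575, -0.002, 1.373]
wrist_force: [-4.8, 1.8, 4.4]
width: 0.0005
```

>>> {"api": "arm_command", "payload": {"series": "0 0 0 0 -0.0005 -0.001 0;0 0 0 0 -0.0005 -0.001 0"}}

```text
time: 11.45
tool_pos: [0.5415, -0.0162, 0.0343]
ee_rot: [-1.57, -0.002, 1.374]
wrist_force: [-5.3, 1.0, 2.2]
width: 0.0005
```

>>> {"api": "arm_command", "payload": {"series": "-0.005 0 0 0 -0.0005 -0.001 0"}}

```text
time: 11.55
tool_pos: [0.5416, -0.0161, 0.0343]
ee_rot: [-1.572, -0.001, 1.374]
wrist_force: [-4.9, 1.2, 2.7]
width: 0.0004
```

```bash
python3 - <<'E'
from h import *
im,p=snap('scene','s8')
a=cv2.resize(im[248:288,250:300],None,fx=8,fy=8,interpolation=cv2.INTER_CUBIC)
b=cv2.resize(im[255:295,330:380],None,fx=8,fy=8,interpolation=cv2.INTER_CUBIC)
cv2.imwrite('pics/s8c.png',np.hstack([a,b]))
for P in [(.569,-.1165),(.605,.065)]:
    for z in (.027,.043,.058): print(proj(p,[*P,z]))
    n=np.array([.981,-.196])
    for g in (.0025,.0065): 
        q=np.array(P)-n*g; print('edge',g,proj(p,[*q,.027]),proj(p,[*q,.043]))
E
```

```text
(np.float64(272.52887804236053), np.float64(273.94505230176674))
(np.float64(272.1159106109393), np.float64(268.5040504216245))
(np.float64(271.72217866384767), np.float64(263.31648331245896))
edge 0.0025 (np.float64(272.7590615522167), np.float64(273.21510654535194)) (np.float64(272.3488309088112), np.float64(267.7775091337293))
edge 0.0065 (np.float64(273.125660731931), np.float64(272.05256664097374)) (np.float64(272.7197739660746), np.float64(266.62043759886353))
(np.float64(355.14981737224235), np.float64(281.2053022479436))
(np.float64(355.4610400601497), np.float64(275.7235485172912))
(np.float64(355.7578629078141), np.float64(270.49542789579004))
edge 0.0025 (np.float64(355.23498265379504), np.float64(280.44827713615814)) (np.float64(355.54639086447423), np.float64(274.96982832722153))
edge 0.0065 (np.float64(355.37060823613257), np.float64(279.2427157881744)) (np.float64(355.68230624455714), np.float64(273.7695799297967))
```

View pics/s8c.png

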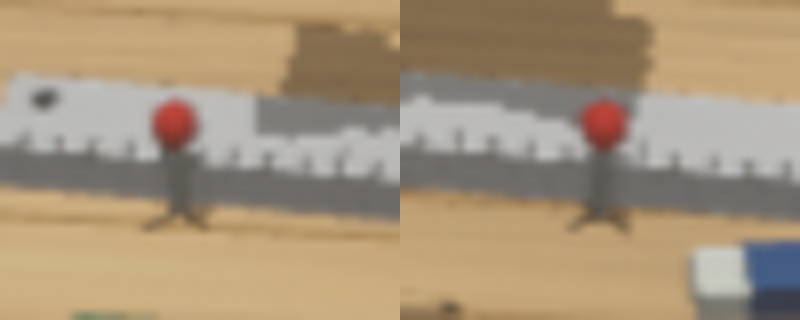

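>>> {"api": "arm_command", "payload": {"series": "-0.003 0 0 0 -0.001 -0.0013 0;-0.003 0 0 0 -0.001 -0.0013 0"}}

```text
time: 11.8
tool_pos: [0.5415, -0.0162, 0.0343]
ee_rot: [-1.572, -0.001, 1.374]
wrist_force: [-5.4, 0.2, 0.4]
width: 0.0005
```

>>> {"api": "arm_command", "payload": {"series": "-0.003 0 0 0 -0.001 -0.0016 0;-0.003 0 0 0 -0.001 -0.0016 0"}}

```text
time: 12.0
tool_pos: [0.5416, -0.0162, 0.0343]
ee_rot: [-1.57, -0.001, 1.374]
wrist_force: [-5.6, 1.6, 1.3]
width: 0.0005
```

>>> {"api": "arm_command", "payload": {"series": "-0.004 0 0 0 -0.0012 -0.0022 0;-0.004 0 0 0 -0.0012 -0.0022 0"}}

```text
time: 12.2
tool_pos: [0.5416, -0.0162, 0.0344]
ee_rot: [-1.567, -0.001, 1.374]
wrist_force: [-7.9, 0.8, 1.9]
width: 0.0003
```

>>> {"api": "arm_command", "payload": {"series": "-0.004 0 0 0 -0.0013 -0.0026 0;-0.004 0 0 0 -0.0013 -0.0026 0"}}

```text
time: 12.4
tool_pos: [0.5416, -0.0162, 0.0344]
ee_rot: [-1.562, -0.0, 1.374]
wrist_force: [-7.7, 0.6, 1.7]
width: 0.0007
```

Force rises without any motion and exceeds the largest possible friction, so both pins are bearing. I'll raise it to about 12 N total.

>>> {"api": "arm_command", "payload": {"series": "-0.006 0 0 0 -0.0016 -0.0034 0;-0.006 0 0 0 -0.0016 -0.0034 0"}}

```text
time: 12.6
tool_pos: [0.5416, -0.0162, 0.0344]
ee_rot: [-1.557, 0.0, 1.375]
wrist_force: [-8.8, 0.7, 1.7]
width: 0.0005
```

>>> {"api": "arm_command", "payload": {"series": "-0.006 0 0 0 -0.0018 -0.004 0;-0.006 0 0 0 -0.0018 -0.004 0"}}

```text
time: 12.8
tool_pos: [0.5416, -0.0162, 0.0345]
ee_rot: [-1.549, 0.001, 1.375]
wrist_force: [-10.3, 2.4, 2.9]
width: 0.0004
```

>>> {"api": "arm_command", "payload": {"series": "-0.009 0 0 0 -0.002 -0.0044 0;-0.009 0 0 0 -0.002 -0.0044 0;-0.009 0 0 0 -0.002 -0.0044 0"}}

```text
time: 13.1
tool_pos: [0.5415, -0.0162, 0.0346]
ee_rot: [-1.543, 0.002, 1.376]
wrist_force: [-10.8, 2.9, 3.1]
width: 0.0002
```

>>> {"api": "arm_command", "payload": {"series": "-0.012 0 0 0 -0.003 -0.005 0;-0.012 0 0 0 -0.003 -0.005 0;-0.012 0 0 0 -0.003 -0.005 0"}}

```text
time: 13.4
tool_pos: [0.5416, -0.0162, 0.0352]
ee_rot: [-1.542, 0.003, 1.376]
wrist_force: [-10.3, 1.4, -0.6]
width: 0.0005
```

>>> {"api": "arm_command", "payload": {"series": "-0.012 0 0 0 -0.0025 -0.0062 0;-0.012 0 0 0 -0.0025 -0.0062 0;-0.012 0 0 0 -0.0025 -0.0062 0"}}

```text
time: 13.7
tool_pos: [0.5415, -0.0162, 0.0346]
ee_rot: [-1.532, 0.005, 1.377]
wrist_force: [-15.3, 2.8, 4.8]
width: 0.0007
```

```bash
python3 - <<'E'
from h import *
np.set_printoptions(precision=4,suppress=True)
o=robot.get_obs(); print(o['time'],o['tool_pos'],o['ee_rot'],o['wrist_force'],o['wrist_torque'],o['width'])
im,p=snap('scene','s9')
o=robot.get_obs(); print(o['wrist_force'])
a=cv2.resize(im[235:300,250:390],None,fx=5.5,fy=5.5,interpolation=cv2.INTER_CUBIC);cv2.imwrite('pics/s9c.png',a)
E
```

```text
13.7 [ 0.5415 -0.0162  0.0346] [-1.5324  0.0046  1.3774] [-15.3385   2.7703   4.754 ] [ 0.5059  2.7585 -0.0125] 0.0006586173925405552
[-14.3935   2.7874   4.383 ]
```

View pics/s9c.png

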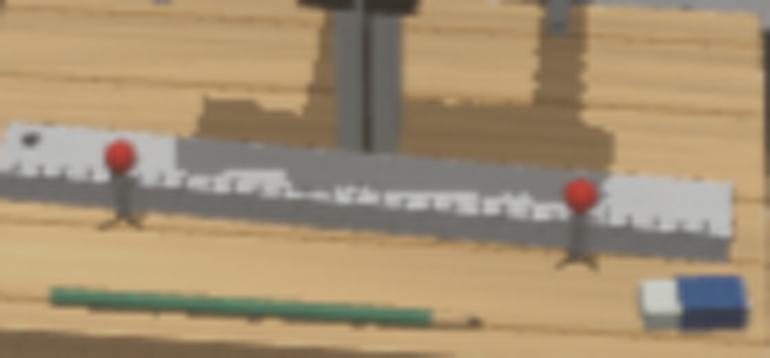

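>>> {"api": "arm_command", "payload": {"series": "-0.012 0 0 0 -0.0025 -0.0055 0;-0.012 0 0 0 -0.0025 -0.0055 0"}}

```text
time: 13.95
tool_pos: [0.5415, -0.0162, 0.0347]
ee_rot: [-1.529, 0.006, 1.378]
wrist_force: [-13.2, 2.7, 2.5]
width: 0.0002
```

>>> {"api": "arm_command", "payload": {"series": "-0.01 0 0 0 -0.001 0.004 0;-0.03 0 0 0 0 0.02 0;0 0 0 0 0 0.02 0;0 0 0 0 -0.03 0 0;0 0 0 0 -0.045 0 0.06;0 0 0 0 -0.045 0 0.06;0 0 0 0 -0.045 0 0.06;0 0 0 0 0 0 0.06"}}

```text
time: 14.75
tool_pos: [0.503, -0.008, 0.2062]
ee_rot: [-1.594, 0.005, 1.377]
wrist_force: [0.4, 0.2, 0.7]
width: 0.0296
```

```bash
python3 - <<'E'
from h import *
np.set_printoptions(precision=4,suppress=True)
o=robot.get_obs(); print(o['time'],o['tool_pos'],o['ee_rot'],o['wrist_force'],o['width'],o['joint_positions'])
im,p=snap('wrist','w10');np.save('w10.npy',p,allow_pickle=True)
im,p=snap('scene','s10')
a=cv2.resize(im[235:300,250:390],None,fx=5.5,fy=5.5,interpolation=cv2.INTER_CUBIC);cv2.imwrite('pics/s10c.png',a)
E
```

```text
14.75 [ 0.503  -0.008   0.2062] [-1.5937  0.0051  1.3772] [0.4119 0.2358 0.7064] 0.029606888582041063 [-0.1241 -0.035   1.4946 -0.0067  1.6595 -1.502 ]
```

View pics/w10.png

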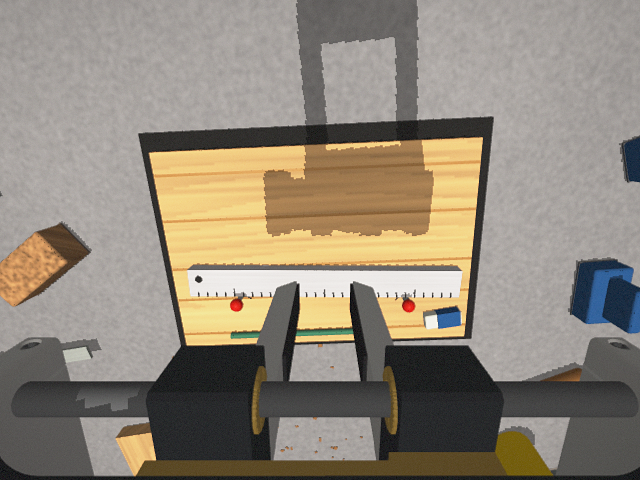

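View pics/s10c.png

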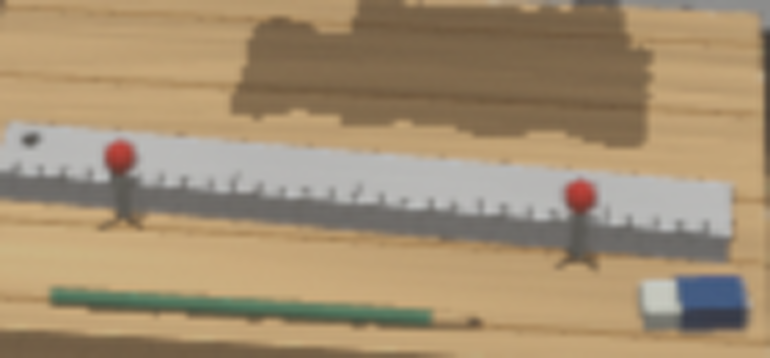

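The wrist view shows the straightedge edge at row ~295, on both pins at (236,305) and (408,305), and unmoved after I backed off. Now over to the weight.

>>> {"api": "arm_command", "payload": {"series": "0.02 0 0 0.045 0 0.003 0.06;0 0 0 0.045 0 0.005 0.06;0 0 0 0.045 0 0.005 0.06;0 0 0 0.045 0 0.005 0.06;0 0 0 0.045 0 0.005 0.06;0 0 0 0.045 0 0.005 0.06;0 0 0 0.04 0 0.005 0.06;0 0 0 0 0 0 0.06"}}

```text
time: 15.65
tool_pos: [0.5276, 0.3107, 0.1755]
ee_rot: [-1.547, 0.016, 1.369]
wrist_force: [0.3, 0.1, -0.3]
width: 0.0604
```

```bash
python3 - <<'E'
from h import *
np.set_printoptions(precision=4,suppress=True)
o=robot.get_obs(); print(o['time'],o['tool_pos'],o['ee_rot'],o['wrist_force'],o['width'],o['joint_positions'])
im,p=snap('wrist','w11');np.save('w11.npy',p,allow_pickle=True)
for r in robot.spot_in('wrist','weight'): print(r['score'],w(p,r['centre']),proj(p,w(p,r['centre'])))
p=np.load('w10.npy',allow_pickle=True).item()
q=[ray(p,*c,.043) for c in [(189,267.5),(461,267),(461,296),(188,293)]]
print(np.array(q),np.mean(q,0))
E
```

```text
15.65 [0.5276 0.3107 0.1755] [-1.5466  0.0165  1.3687] [ 0.3406  0.0566 -0.2545] 0.06040474120201933 [ 0.4389  0.2559  1.2361  0.0012  1.6788 -0.9295]
0.97 [0.4934 0.3587 0.0299] (np.float64(366.7259503575532), np.float64(192.91167758312594))
0.89 [0.5129 0.4725 0.0289] (np.float64(486.9870213711715), np.float64(189.28433795763848))
0.58 [0.6376 0.2966 0.0326] (np.float64(332.56620176400713), np.float64(336.5876937643646))
[[ 0.5218 -0.1613  0.043 ]
 [ 0.5773  0.1296  0.043 ]
 [ 0.6121  0.1271  0.043 ]
 [ 0.5508 -0.1719  0.043 ]] [ 0.5655 -0.0191  0.043 ]
```

View pics/w11.png

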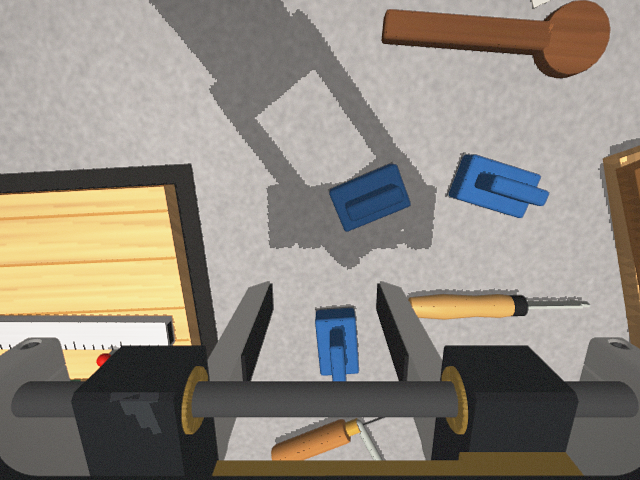

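```bash
python3 - <<'E'
import cv2,numpy as np
im=cv2.imread('pics/w11.png')[150:245,310:430]
im=cv2.convertScaleAbs(im,alpha=2.0)
cv2.imwrite('pics/w11c.png',cv2.resize(im,None,fx=6,fy=6,interpolation=cv2.INTER_CUBIC))
E
```

```text
(no output)
```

View pics/w11c.png

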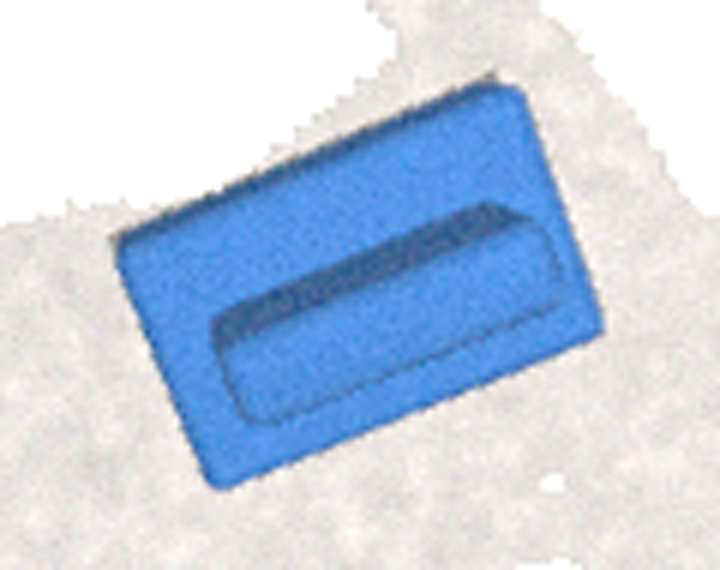

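```bash
python3 - <<'E'
from h import *
np.set_printoptions(precision=4,suppress=True)
p=np.load('w11.npy',allow_pickle=True).item()
for C,z in (([(120,252),(525,90),(603,330),(220,490)],.03),([(222,345),(535,222),(560,305),(255,422)],.068)):
    q=np.array([ray(p,310+a/6,150+b/6,z) for a,b in C])
    v=q[1]-q[0]; u=q[2]-q[3]
    print(q.mean(0),np.linalg.norm(v),np.linalg.norm(u),np.linalg.norm(q[3]-q[0]),'yangle',np.arctan2(v[1],v[0]),np.arctan2(u[1],u[0]))
E
```

```text
[0.4999 0.3617 0.03  ] 0.06855988728508985 0.06719526485461262 0.04265331461293579 yangle 1.749663020765277 1.779796550472246
[0.4995 0.3611 0.068 ] 0.04736100093356639 0.046477000478284625 0.012305036741513755 yangle 1.750378984547095 1.7467310785807877
```

Weight A is at (0.4997, 0.3614) with yaw 0.184. It measures 68 × 43 mm with a 47 × 12 mm rib, which fits the given sizes. I'll turn the tool to yaw 0.184.

>>> {"api": "arm_command", "payload": {"series": "-0.024 0.146 0.01 0 0 0 0.05;0 0.148 0 0 0 0 0.05;0 0.148 0 0 0 0 0.05;0 0.148 0 0 0 0 0.05;0 0.148 0 0 0 0 0.05;0 0.148 0 0 0 0 0.05;0 0.148 0 0 0 0 0.05;0 0.148 0 0 0 0 0.05;0 0 0 0 0 0 0.05"}}

```text
time: 16.65
tool_pos: [0.5288, 0.2885, 0.1678]
ee_rot: [-1.609, 0.019, 0.158]
wrist_force: [-0.7, -0.6, 0.3]
width: 0.0502
```

```bash
cat > d.py <<'E'
from h import *
import sys
from scipy.spatial.transform import Rotation as R
np.set_printoptions(precision=4,suppress=True)
t=np.array([float(a) for a in sys.argv[1:4]]);yaw=float(sys.argv[4])
o=robot.get_obs();r=R.from_euler('xyz',o['ee_rot']);g=R.from_euler('xyz',[-np.pi/2,0,yaw])
print(o['time'],o['tool_pos'],o['ee_rot'],o['wrist_force'],o['width'])
print('turn',(r.inv()*g).as_rotvec(),'shift',r.inv().apply(t-o['tool_pos']))
E
python3 d.py .4997 .3614 .036 .184
```

```text
16.65 [0.5288 0.2885 0.1678] [-1.6086  0.019   0.1576] [-0.7043 -0.6433  0.2994] 0.05020272421535254
turn [ 0.0375 -0.0261 -0.0195] shift [-0.0148  0.1291  0.0815]
```

>>> {"api": "arm_command", "payload": {"series": "0.037 -0.026 -0.019 0 0 0 0.05;0 0 0 -0.007 0 0.038 0.05;0 0 0 -0.007 0 0.038 0.05;0 0 0 0 0 0 0.05"}}

```text
time: 17.05
tool_pos: [0.5024, 0.3547, 0.1657]
ee_rot: [-1.572, 0.001, 0.186]
wrist_force: [-0.0, -0.8, 0.4]
width: 0.0495
```

```bash
python3 d.py .4997 .3614 .036 .184; python3 - <<'E'
from h import *
im,p=snap('wrist','w12');np.save('w12.npy',p,allow_pickle=True)
E
```

```text
17.05 [0.5024 0.3547 0.1657] [-1.5723  0.001   0.1864] [-0.0353 -0.7907  0.4318] 0.04947280401487082
turn [ 0.0015  0.0024 -0.001 ] shift [-0.0013  0.1297  0.0073]
```

View pics/w12.png

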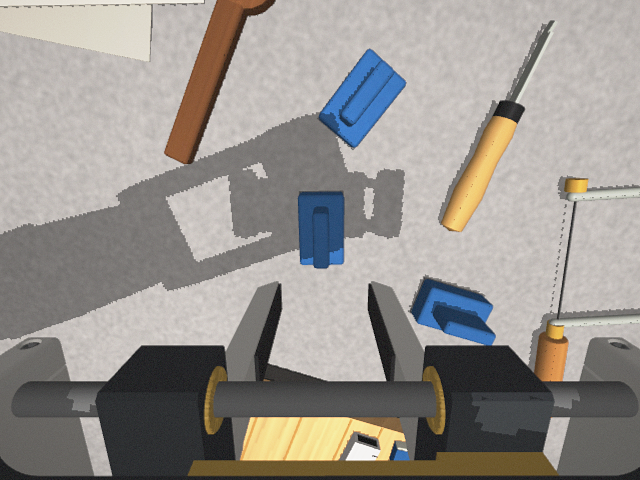

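```bash
python3 - <<'E'
from h import *
np.set_printoptions(precision=4,suppress=True)
p=np.load('w12.npy',allow_pickle=True).item()
q=[ray(p,*c,.068) for c in [(320.5,208),(321.5,267)]];print(q,np.mean(q,0), np.arctan2(*(q[0]-q[1])[1::-1]))
im=cv2.imread('pics/w12.png')[180:280,280:360]
cv2.imwrite('pics/w12c.png',cv2.resize(cv2.convertScaleAbs(im,alpha=2.),None,fx=6,fy=6))
E
```

```text
[array([0.4942, 0.3889, 0.068 ]), array([0.5046, 0.3377, 0.068 ])] [0.4994 0.3633 0.068 ] 1.7718987418473269
```

View pics/w12c.png

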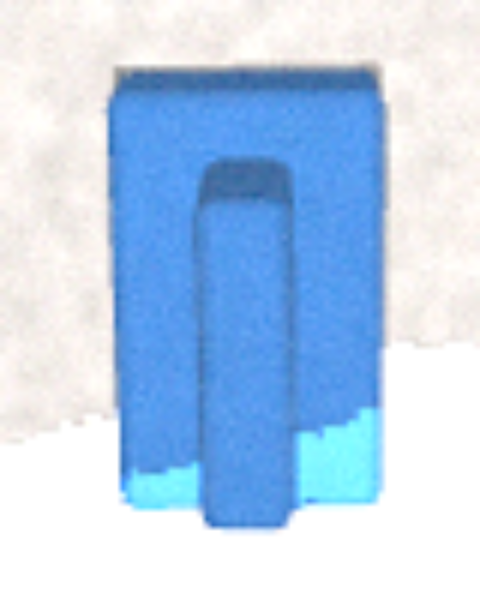

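The rib lines up with the tool, its centre at about (321,240). Descending.

>>> {"api": "arm_command", "payload": {"series": "0 0 0 -0.001 0.04 0.006 0.05;0 0 0 0 0.04 0 0.05;0 0 0 0 0.02 0 0.05;0 0 0 0 0 0 0.05"}}

```text
time: 17.5
tool_pos: [0.5052, 0.3523, 0.0645]
ee_rot: [-1.577, -0.005, 0.187]
wrist_force: [-0.3, 0.1, 0.6]
width: 0.0498
```

```bash
python3 d.py .4996 .3612 .037 .187
```

```text
17.5 [0.5052 0.3523 0.0645] [-1.5769 -0.0052  0.1871] [-0.2706  0.0608  0.5593] 0.049766637705529096
turn [0.0061 0.0001 0.0052] shift [-0.004   0.0274  0.01  ]
```

>>> {"api": "arm_command", "payload": {"series": "0.006 0 0.005 -0.004 0.002 0.01 0.05;0 0 0 0 0.012 0 0.05;0 0 0 0 0.009 0 0.05;0 0 0 0 0 0 0.05"}}

```text
time: 17.9
tool_pos: [0.5021, 0.3605, 0.0435]
ee_rot: [-1.569, -0.005, 0.186]
wrist_force: [0.2, 0.2, -0.2]
width: 0.0503
```

```bash
python3 d.py .4996 .3612 .037 .187
```

```text
17.9 [0.5021 0.3605 0.0435] [-1.5694 -0.0055  0.1862] [ 0.2224  0.1564 -0.1867] 0.05025844985346886
turn [-0.0014 -0.0008  0.0055] shift [-0.0024  0.0065  0.0011]
```

>>> {"api": "arm_command", "payload": {"series": "0 0 0.005 -0.002 0.006 0.001 0.05;0 0 0 0 0 0 0.0;0 0 0 0 0 0 0.0;0 0 0 0 0 0 0.0;0 0 0 0 0 0 0.0;0 0 0 0 0 0 0.0;0 0 0 0 0 0 0.0;0 0 0 0 0 0 0.0;0 0 0 0 0 0 0.0"}}

```text
time: 18.8
tool_pos: [0.4994, 0.3617, 0.039]
ee_rot: [-1.569, -0.0, 0.187]
wrist_force: [-0.6, -0.7, -0.5]
width: 0.0139
```

>>> {"api": "arm_command", "payload": {"series": "0 0 0 0 -0.01 0 0;0 0 0 0 -0.03 0 0;0 0 0 0 -0.035 0 0;0 0 0 0 -0.035 0 0;0 0 0 0 -0.02 0 0;0 0 0 0 0 0 0"}}

```text
time: 19.4
tool_pos: [0.4949, 0.3583, 0.1635]
ee_rot: [-1.577, 0.02, 0.187]
wrist_force: [0.4, -0.4, -5.5]
width: 0.0138
```

```bash
python3 d.py .566 -.020 .17 -.196; python3 - <<'E'
from h import *
im,p=snap('scene','s13')
cv2.imwrite('pics/s13c.png',im[150:330,220:600])
E
```

```text
19.4 [0.4949 0.3583 0.1635] [-1.5766  0.0203  0.1869] [ 0.3501 -0.3785 -5.4587] 0.013758197361622615
turn [ 0.0096  0.383  -0.019 ] shift [-0.0006 -0.0042 -0.3849]
```

View pics/s13c.png

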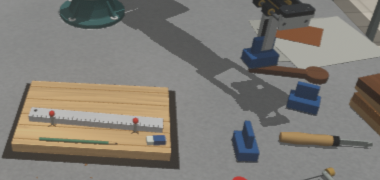

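The weight is lifted (−5.5 N at the wrist). Carrying it over.

>>> {"api": "arm_command", "payload": {"series": "0.009 0 -0.018 0 -0.004 -0.03 0;0 0 0 0 0 -0.04 0;0 0 0 0 0 -0.04 0;0 0 0 0 0 -0.04 0;0 0 0 0 0 -0.04 0;0 0 0 0 0 -0.04 0;0 0 0 0 0 -0.04 0;0 0 0 0 0 -0.03 0;0 0.1 0 0 0 -0.02 0;0 0.14 0 0 0 0 0;0 0.14 0 0 0 0 0;0 0 0 0 0 0 0"}}

```text
time: 20.65
tool_pos: [0.5388, 0.0286, 0.1286]
ee_rot: [-1.59, 0.059, -0.206]
wrist_force: [-0.8, -0.5, -5.9]
width: 0.014
```

```bash
python3 d.py .566 -.020 .12 -.196
```

```text
20.65 [0.5388 0.0286 0.1286] [-1.5899  0.0591 -0.206 ] [-0.7849 -0.4902 -5.9398] 0.0140259066985311
turn [ 0.0188 -0.0094 -0.0592] shift [ 0.037   0.0072 -0.0418]
```

>>> {"api": "arm_command", "payload": {"series": "0.018 -0.009 -0.059 0 -0.005 0 0;0 0 0 0.012 0 -0.015 0;0 0 0 0.012 0 -0.015 0;0 0 0 0.01 0 -0.01 0;0 0 0 0 0 0 0"}}

```text
time: 21.15
tool_pos: [0.5592, -0.0163, 0.1226]
ee_rot: [-1.572, 0.018, -0.178]
wrist_force: [-0.0, 1.1, -6.7]
width: 0.0138
```

```bash
python3 d.py .566 -.020 .10 -.196
```

```text
21.15 [ 0.5592 -0.0163  0.1226] [-1.5719  0.0178 -0.1785] [-0.0378  1.063  -6.6765] 0.013798362813410849
turn [ 0.0012  0.0176 -0.0177] shift [ 0.0078  0.0225 -0.0024]
```

>>> {"api": "arm_command", "payload": {"series": "0 0.017 -0.017 0.006 0 -0.002 0;0 0 0 0.001 0.01 0 0;0 0 0 0 0.008 0 0;0 0 0 0 0 0 0"}}

```text
time: 21.55
tool_pos: [0.5645, -0.0177, 0.1007]
ee_rot: [-1.571, 0.005, -0.193]
wrist_force: [-0.7, 0.2, -5.8]
width: 0.014
```

```bash
python3 d.py .566 -.020 .082 -.196; python3 - <<'E'
from h import *
im,p=snap('wrist','w14')
im,p=snap('scene','s14')
cv2.imwrite('pics/s14c.png',cv2.resize(im[190:320,220:410],None,fx=4,fy=4,interpolation=cv2.INTER_CUBIC))
E
```

```text
21.55 [ 0.5645 -0.0177  0.1007] [-1.5705  0.0046 -0.1931] [-0.749   0.1509 -5.7988] 0.01402178439271895
turn [-0.0003  0.0029 -0.0046] shift [ 0.002   0.0187 -0.002 ]
```

View pics/w14.png

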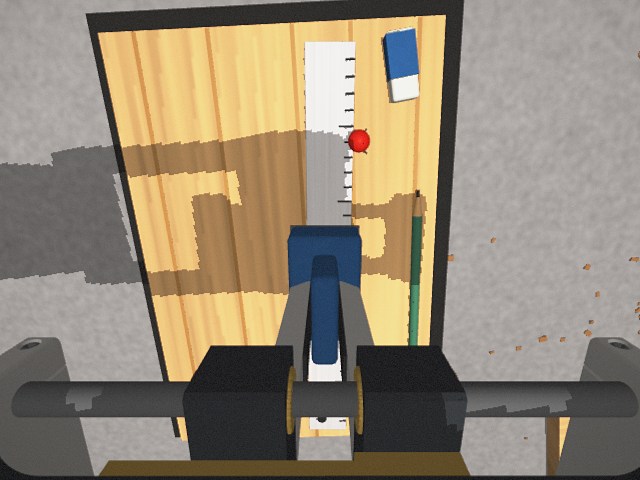

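View pics/s14c.png

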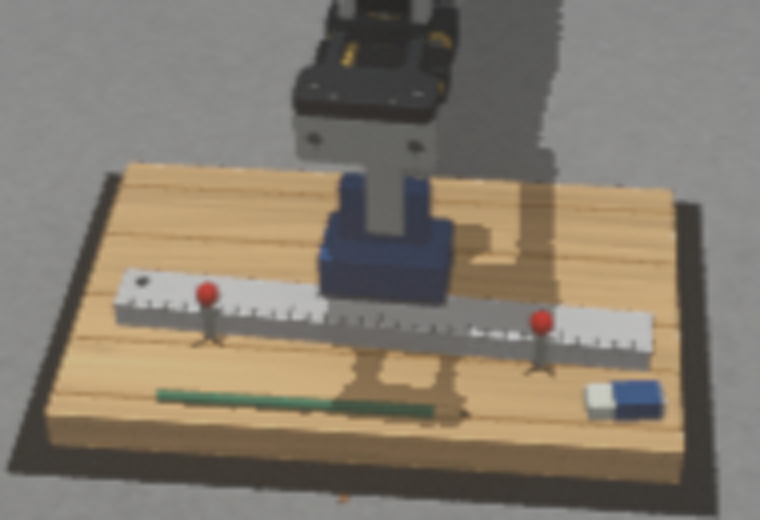

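The weight hangs over the middle of the straightedge: it is centred at column ~325 against the bar's ~330, with the left pin still at the edge. Lowering slowly.

>>> {"api": "arm_command", "payload": {"series": "0 0 -0.004 0.002 0.003 -0.002 0;0 0 0 0 0.004 0 0;0 0 0 0 0.003 0 0;0 0 0 0 0.001 0 0;0 0 0 0 0 0 0"}}

```text
time: 22.15
tool_pos: [0.5674, -0.02, 0.0912]
ee_rot: [-1.57, -0.004, -0.192]
wrist_force: [0.3, -0.6, -6.6]
width: 0.0135
```

```bash
python3 d.py .566 -.020 .082 -.196
```

```text
22.15 [ 0.5674 -0.02    0.0912] [-1.5703 -0.0037 -0.1924] [ 0.3485 -0.5587 -6.5637] 0.013502159827910018
turn [-0.0005  0.0036  0.0037] shift [-0.0014  0.0092 -0.0002]
```

>>> {"api": "arm_command", "payload": {"series": "0 0 0.003 0 0.002 0 0;0 0 0 0 0.002 0 0;0 0 0 0 0.002 0 0"}}

```text
time: 22.45
tool_pos: [0.5679, -0.0201, 0.0855]
ee_rot: [-1.57, -0.002, -0.192]
wrist_force: [-0.0, 0.2, -6.6]
width: 0.0136
```

>>> {"api": "arm_command", "payload": {"series": "0 0 0 0 0.001 0 0;0 0 0 0 0.001 0 0"}}

```text
time: 22.65
tool_pos: [0.5678, -0.0201, 0.083]
ee_rot: [-1.57, -0.001, -0.192]
wrist_force: [0.3, -0.5, -6.3]
width: 0.0138
```

>>> {"api": "arm_command", "payload": {"series": "0 0 0 0 0.001 0 0"}}

```text
time: 22.75
tool_pos: [0.5679, -0.02, 0.0823]
ee_rot: [-1.57, -0.002, -0.192]
wrist_force: [-1.4, -0.3, -1.1]
width: 0.0138
```

Contact: the weight's load has gone to the bar. Releasing.

>>> {"api": "arm_command", "payload": {"series": "0 0 0 0 0.0005 0 0;0 0 0 0 0 0 0.03;0 0 0 0 0 0 0.04;0 0 0 0 0 0 0.05;0 0 0 0 0 0 0.05;0 0 0 0 0 0 0.05"}}

```text
time: 23.35
tool_pos: [0.5727, -0.0207, 0.0889]
ee_rot: [-1.569, -0.016, -0.192]
wrist_force: [-0.1, -0.0, 0.2]
width: 0.0488
```

```bash
python3 d.py .5679 -.020 .20 -.192
```

```text
23.35 [ 0.5727 -0.0207  0.0889] [-1.5694 -0.0158 -0.1925] [-0.1057 -0.0353  0.211 ] 0.04879201296097195
turn [-0.0014 -0.0005  0.0158] shift [-0.0031 -0.1112 -0.    ]
```

>>> {"api": "arm_command", "payload": {"series": "0 0 0.012 -0.003 -0.01 0 0.05;0 0 0 0 -0.03 0 0.05;0 0 0 0 -0.04 0 0.05;0 0 0 0 -0.04 0 0.05;0 0 0 0 0 0.04 0.05;0 0 0 0 0 0 0.05"}}

```text
time: 23.95
tool_pos: [0.5767, 0.0194, 0.2131]
ee_rot: [-1.568, -0.002, -0.195]
wrist_force: [0.2, -0.8, -0.2]
width: 0.0501
```

```bash
python3 - <<'E'
from h import *
np.set_printoptions(precision=4,suppress=True)
o=robot.get_obs(); print(o['time'],o['tool_pos'],o['ee_rot'],o['wrist_force'])
im,p=snap('wrist','w15');np.save('w15.npy',p,allow_pickle=True)
im,p=snap('scene','s15')
cv2.imwrite('pics/s15c.png',cv2.resize(im[190:320,220:410],None,fx=4,fy=4,interpolation=cv2.INTER_CUBIC))
for r in robot.spot_in('scene','weight'): print(r['score'],w(p,r['centre']))
E
```

```text
23.95 [0.5767 0.0194 0.2131] [-1.5682 -0.0024 -0.1949] [ 0.1613 -0.7674 -0.2308]
0.62 [ 0.5751 -0.0188  0.0703]
0.55 [0.5246 0.4732 0.0275]
0.55 [0.6746 0.2956 0.0308]
```

View pics/w15.png

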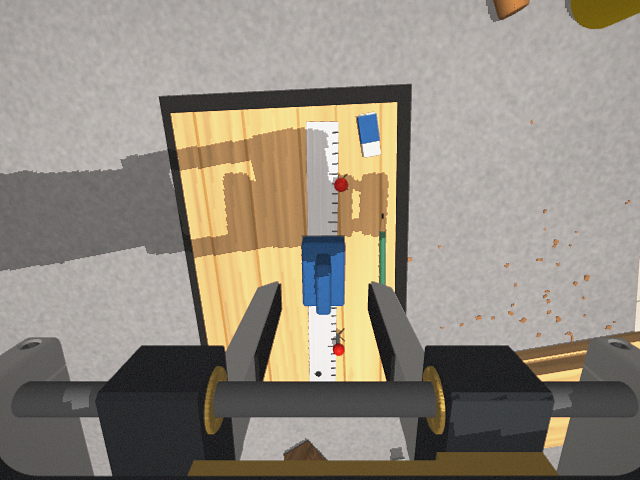

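View pics/s15c.png

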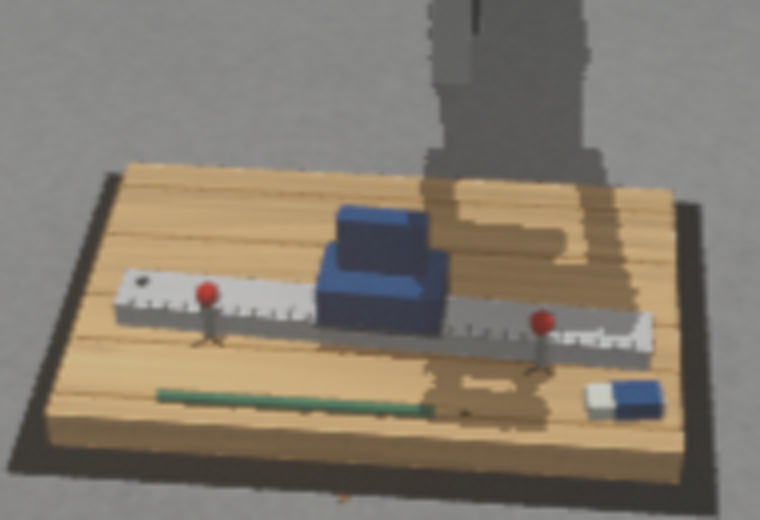

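```bash
python3 - <<'E'
import cv2,numpy as np
g=lambda n:cv2.cvtColor(cv2.imread(f'pics/{n}.png'),cv2.COLOR_BGR2GRAY).astype(np.float32)
a,s9,b=g('s10'),g('s9'),g('s15')
for nm,(r0,r1,c0,c1) in dict(right=(252,280,244,262),left=(262,285,360,388)).items():
    for q,n in ((s9,'pressed'),(b,'final')):
        t=a[r0:r1,c0:c1]; 
        best=None
        M=np.eye(2,3,dtype=np.float32)
        try: cc,M=cv2.findTransformECC(t,q[r0:r1,c0:c1],M,cv2.MOTION_TRANSLATION); print(nm,n,cc,M[:,2])
        except cv2.error as e: print(nm,n,'ecc fail')
from h import *
p=np.load('w15.npy',allow_pickle=True).item()
n=np.array([.981,-.195])
for nm,base,edge,head in (('L',(340.5,178),(337,178),(341,184.5)),('R',(339.5,336),(335.5,336),(338.5,350))):
    e=ray(p,*edge,.043)[:2]; print(nm,'base-edge n',n@(ray(p,*base,.027)[:2]-e),'head-edge',n@(ray(p,*head,.058)[:2]-e))
im=cv2.imread('pics/w15.png'); 
cv2.imwrite('pics/w15c.png',np.hstack([cv2.resize(im[150:210,300:360],None,fx=6,fy=6),cv2.resize(im[310:370,300:360],None,fx=6,fy=6)]))
E
```

```text
right pressed 0.9979517733912204 [0.01633701 0.01166383]
right final 0.9999663238433816 [-0.00405363  0.00285125]
left pressed 0.95683712543199 [0.1483176  0.11012368]
left final ecc fail
L base-edge n 0.004382853419621883 head-edge 0.003446099723666872
R base-edge n 0.005584818301481182 head-edge 0.0030296755750545933
```

View pics/w15c.png

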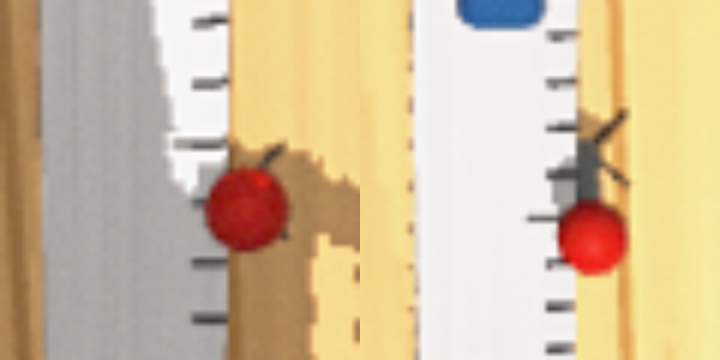

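The right shank sits flush against the graduated edge. Head-to-edge distance is 3.0–3.4 mm on both pins (2.5 mm nominal for touching). The bar's right end has not shifted since the press, and the weight is centred. Handing in.

```bash
python3 -c "
from bench import robot
print(robot.close_job())"
```

```text
the job is handed in; nothing more can be done
None
```

I slid the straightedge flat over the blank until it stood against both pins, and pressed it at the middle. I then set the blue weight nearest the base on the middle of the straightedge, let go and handed the job in at about 24 s. No verdict was reported.

**Pin force:** I only had the wrist force to go by, not the force on each pin. It rose to about 13–15 N with the bar stalled. With friction taken off, I estimate about 4–6 N on each pin, under the 8 N limit. It was held at or above about 10 N for over a second.

**Placing the weight:** the wrist force changed by only about 5 N at touchdown, so it was set down gently.

**Last checks:**
- **Edge to pin axes:** 3.0–3.4 mm measured at the pin heads, against 2.5 mm when touching. Measured at the pin bases it came out at 4.4–5.6 mm, which disagrees, but those marks are harder to read in the picture. In the close-up the right pin's shank is flush with the edge.
- **Straightedge still in place:** its right end did not shift between backing off and the final picture. The same comparison failed on the left end, where the arm's shadow falls, so there I only had the look of the picture.
- **Position of the pins:** my first camera estimate was about 3.5 mm further out than where the bar actually stopped. I relied on the stop instead.
- **Weight and other tools:** the weight stands upright within about 2–3 mm of the straightedge's middle, with the gripper clear. By eye, the other tools in view had not moved.

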